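# Set the extractor speed and start it

## Robot

A 7-joint arm with a two-finger parallel gripper is mounted at the origin on a cart in front of the work surface, level with it; the furniture and walls round the work are solid. World frame = base frame: x ahead of the robot, y to its left, z up, the work surface at z = 0. Lengths are in mm, angles in degrees, forces in N, time in s.
With the tool pointing down it reaches from about 400 to 925 mm from the base axis. Payload 4.1 kg.
Tool frame: the origin (TCP) lies on the centre line of the jaws, within the pads' length; the fingertips stand 22 mm ahead of it and the grasp point (between the pads) lies 3 mm ahead of it; z points along the fingers, x is the direction in which the jaws open and shut, and the axes are right-handed (so a half turn about z gives the same grasp; the last joint's range is limited). The gripper opens to 85 mm and grips with 20 to 120 N. Pads are 22 mm wide; open, the fingers measure 114 mm over their backs; the gripper's body (76 mm by 85 mm) begins 54 mm behind the grasp point. The pads swing forward as they close: fully open they stand 13 mm farther back than shut.
Start: joints at [-79.297, 22.827, 2.584, 88.041, -1.071, 69.15, -2.905], TCP at [183.228, 623.673, 253.347] pointing down, gripper open.
Joint ranges: [-161.44, 161.44], [-28.35, 127.94], [-78.24, 83.42], [0, 140.83], [-78.03, 258.03], [13.02, 114.36], [-168.23, 168.23]. Speed limits (degrees/s): [147.25, 147.25, 180, 180, 180, 180, 180].

## Interface

Orientations are given as a 3x3 rotation matrix whose columns are the frame's x, y, z axes.
In Python, from rig import r, optics gives the robot as it stands.
- The arm moves only by the shell command python3 -m handwheel 'ROWS' [FORCE]. ROWS is JSON, a list of rows, each an object of numbers: "claw": the opening, from -1 (shut) to 1 (fully open); "tx", "ty", "tz": the shift along the tool's x, y, z in cm; "wx", "wy", "wz": the turn, a rotation vector about the tool's x, y, z in degrees. A call has 1 to 5 rows; each row is the pose to reach, as a shift and turn from the pose commanded when the call began, along the tool's axes at that moment; what a row does not reach only later rows make up. A row lasts 1/12 s, in which the tool goes at most 41.7 mm and 7.16 degrees, less where a joint would pass 70% of its speed; a pose out of reach is approached as far as the arm can. A call with a gripper value outside its range is refused whole. The fingers move at their own pace and stop on an object; FORCE is the grip in N (left out, the last holds). Time passes only in rows, so rows that repeat a pose let the fingers close. It gives the time, the measured TCP pose, the force and the opening at its end, in the units of the state.
- r.read_state(): the state, without advancing time (a new reading comes with each control period).
- optics.snapshot(name): name is "scene" or "top" or "wrist"; returns the picture (480x640x3 uint8, red, green, blue); there is no depth.
- optics.calibration(name): a dict with "mtx" (3x3 intrinsics, pixels), "world_to_cam" (4x4, takes a point from world to camera coordinates); the wrist camera has in their place "hand_eye" (4x4, takes a point from camera to tool coordinates, whose origin is the TCP and whose axes are the tool frame's). Camera axes: x right, y up, looking along -z (the intrinsics and any distortion apply to the point x, -y, -z); pixel columns grow to the right and rows downward; lengths in mm; the calibration is good to about 2 mm. A picture is of the moment at which its call begins: read the wrist's pose just before it. calibration takes no time and is no camera call.
- r.sign_off(): hands the job in, once; it reports no verdict.
Trained networks look in the newest picture that a camera, given by its name, has taken for a name from the list of things; names that differ only in an ending like _2 or _b are one class to them, and where a whole thing is asked for, a point or a joint stands for the part that bears it (a point fixed in the world has none). Each returns a list of dicts, best first, with "score" (0 to 1); they miss things now and then, are a little off and sometimes report something else, mostly with a low value. They report only what shows in the picture. A call takes as long as a camera call.
- optics.silhouettes(thing, camera): "region" (480x640 bool, what is visible of it) and "location" ([column, row] in pixels, amid what is visible of it).
- optics.spot_point(thing, camera): "location" ([column, row] in pixels: a listed point, or the origin of a listed thing).
The state is a dict: "clock": time; "joint_positions": joint angles; "joint_velocities": joint speeds; "joint_efforts": joint torques, N m; "tcp_pos": TCP position; "tcp_rot": TCP orientation; "force": force on the tool from outside, world axes, zero at the start; "wrist_torque": the same for the moment, N m; "finger_gap": opening from 0.0 (shut) to 1.0 (fully open).
Only numpy, scipy, OpenCV 4.12 (cv2) and the standard library are available. Lean on these libraries where they do the work, as an engineer would, in place of code of your own. Each camera call takes 0.05 s, during which the arm holds its last target. There are 200 camera calls.

## Task

Set the fume extractor's controller to speed 5 and start it: with a fingertip, push the orange selector round clockwise to the fifth click from the red dot (off; each click is one speed, and it may already stand a few clicks on) without running past it, then press the green button fully down and let it come back up. Push gently, and do not press the button before the speed is set. Grip and lift nothing, do not shove the controller away, and leave the small things round it where they are.

Things in the scene. Friction and masses are not known exactly. Their poses are not given: they have to be found in the camera images.
- controller: Grey box with a black top plate, 200 (x) by 160 (y) by 48 mm high, loose on rubber feet, about 2 kg. Origin: centre of its underside; y points left, x away from the operator. The selector axis is at x = +25 mm, y = 0, the start button at x = -70 mm, y = 0.
- off_mark (a point): Red dot on the top plate: the off place of the selector, 66 mm from its axis, 120 degrees from the box's +x toward its +y. From it, clockwise seen from above, follow eight white ticks, 30 degrees apart, that grow longer; speed 5, the fifth tick, is 30 degrees clockwise of the box's +x.
- selector (a joint): Angle of the selector in rad, growing clockwise seen from above: 0 at the red dot (off), 0.5236 (30 degrees) a click, so speed 5 is 2.618; speed 8, the last, is 4.189. A spring detent holds it at each click: it resists with up to about 0.12 N m, then once pushed past half-way (15 degrees) it snaps forward into the next click by itself.
- selector_tip (a point): End of the selector's orange pointer bar, at half its height, 58 mm from the axis. The bar is 13 mm wide, runs straight out from the axis; its sides are upright from 53 to 77 mm above the bench. It is pushed on its side, near the end (40 to 55 mm from the axis).
- selector_axis (a point): Point on the selector's vertical axis, at half the height of the pointer bar, 65 mm above the bench. The hub round it is 54 mm across at its foot and 42 mm from 12 mm above its foot up.
- start (a joint): Travel of the green start button in m: 0 up, 0.005 fully down. It springs back.
- start_top (a point): Centre of the top of the green start button's cap, 26 mm across, in a black housing; it is pressed straight down 5 mm, which takes 4 N.
- flux_pot: Bystander: low yellow and cream pot, 43 mm across, 19 mm high, loose, left of the controller. Origin: centre of its underside.
- white_dropper: Bystander: white dropper bottle, 22 mm across, 52 mm high, loose, right of the controller. Origin: centre of its underside.
- driver_blue: Bystander: small blue screwdriver lying, 135 mm long, 11 mm thick, loose, on the near side of the controller. Origin: centre of its underside.

How it is judged:
By the outcome, as a careful person would: the job done as asked, in the order asked, and still so for the second after the job is handed in, with the robot touching nothing.
It also fails if it takes over 51 s, if anything falls off the work surface, if the arm or the gripper's body presses on something with over 40 N, if the wrist force passes 120 N, or if a joint passes its speed limit or range.

## Working session

There is one attempt and no reset: what is moved stays moved. The work goes in short steps, Python scripts to look and compute and a shell command to move; the robot and the scene stay as the last step left them, time stands still between calls to the robot, and variables do not carry over. Pictures are saved under pics/ and viewed, about 8 in all and at most 12, crops included, and the job is handed in when it is done.

```bash
mkdir -p pics; cat > h.py <<'E'
import numpy as np, cv2
from rig import r, optics
def ray(cam,px):
    c=optics.calibration(cam); K=np.array(c['mtx']); 
    d=np.linalg.inv(K)@[px[0],px[1],1]; d=np.array([d[0],-d[1],-d[2]])
    if 'world_to_cam' in c:
        T=np.linalg.inv(np.array(c['world_to_cam']))
    else:
        s=r.read_state(); W=np.eye(4); W[:3,:3]=s['tcp_rot']; W[:3,3]=s['tcp_pos']; T=W@np.array(c['hand_eye'])
    return T[:3,3],T[:3,:3]@d
def atz(cam,px,z):
    o,d=ray(cam,px); return o+d*(z-o[2])/d[2]
def snap(cam,name):
    im=optics.snapshot(cam); cv2.imwrite('pics/'+name,im[:,:,::-1]); return im
E
python3 - <<'E'
from h import *
for k,v in optics.calibration('top').items(): print(k,np.round(v,2))
snap('top','top1.png'); snap('scene','scene1.png')
for cam in ('top','scene'):
  for n,z in [('off_mark',48),('selector_tip',65),('selector_axis',65),('start_top',60),('controller',0),('flux_pot',0),('white_dropper',0),('driver_blue',0)]:
    for q in optics.spot_point(n,cam)[:1]: print(cam,n,round(q['score'],2),np.round(q['location']),np.round(atz(cam,q['location'],z),1))
s=r.read_state(); print(s['clock'],np.round(s['tcp_rot'],3),s['force'])
E
python3 -c "
import cv2,numpy as np
a=cv2.imread('pics/top1.png');b=cv2.imread('pics/scene1.png')
cv2.imwrite('pics/both.png',cv2.resize(np.hstack([a,b]),(800,300)))"
```

```text
mtx [[533.95   0.   314.65]
 [  0.   533.95 234.47]
 [  0.     0.     1.  ]]
world_to_cam [[ 1.0000e-02 -1.0000e+00 -0.0000e+00  1.5795e+02]
 [ 9.9000e-01  1.0000e-02  1.1000e-01 -5.3729e+02]
 [-1.1000e-01 -0.0000e+00  9.9000e-01 -8.6265e+02]
 [ 0.0000e+00  0.0000e+00  0.0000e+00  1.0000e+00]]
top off_mark 0.57 [262. 236.] [529.8 249.2  48. ]
top selector_tip 0.82 [257. 214.] [564.3 256.8  65. ]
top selector_axis 0.56 [294. 206.] [578.2 196.3  65. ]
top start_top 0.67 [301. 270.] [475.2 184.7  60. ]
top controller 0.71 [299. 231.] [545.4 190.1   0. ]
top flux_pot 0.81 [229. 229.] [548.1 310.7   0. ]
top white_dropper 0.72 [369. 259.] [497.4  69.1   0. ]
top driver_blue 0.78 [287. 308.] [413.3 209.    0. ]
scene off_mark 0.68 [291. 229.] [539.4 253.2  48. ]
scene selector_tip 0.75 [304. 213.] [567.9 255.1  65. ]
scene selector_axis 0.79 [330. 234.] [570.  194.8  65. ]
scene start_top 0.5 [288. 265.] [482.9 191.9  60. ]
scene controller 0.59 [320. 267.] [551.  193.7   0. ]
scene flux_pot 0.7 [275. 230.] [546.4 305.6   0. ]
scene white_dropper 0.84 [346. 334.] [495.6  74.    0. ]
scene driver_blue 0.84 [249. 310.] [412.7 200.    0. ]
0.9 [[ 0.282  0.959  0.   ]
 [ 0.959 -0.282  0.   ]
 [ 0.    -0.    -1.   ]] [ 0.80391941 -0.68100303  0.61004524]
```

View pics/top1.png

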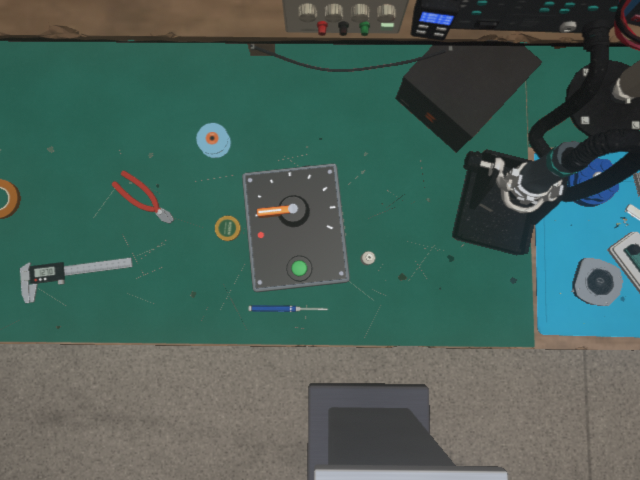

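The pointer stands at about speed 1: tip (257,212), hub (293,208), red dot (261,236) and button (300,268). I'm moving over the box with the claw shutting, then taking a closer look.

```bash
python3 -m handwheel '[{"claw":-1,"tx":-1.9,"ty":3.0},{"claw":-1,"tx":-3.8,"ty":6.0},{"claw":-1,"tx":-5.7,"ty":9.0},{"claw":-1,"tx":-7.6,"ty":12.0},{"claw":-1,"tx":-9.5,"ty":15.2}]' 20
python3 -m handwheel '[{"claw":-1,"tx":-1.9,"ty":3.0},{"claw":-1,"tx":-3.8,"ty":6.0},{"claw":-1,"tx":-5.7,"ty":9.0},{"claw":-1,"tx":-7.6,"ty":12.0},{"claw":-1,"tx":-9.5,"ty":15.2}]'
python3 -m handwheel '[{"claw":-1,"tx":-1.9,"ty":3.0},{"claw":-1,"tx":-3.8,"ty":6.0},{"claw":-1,"tx":-5.7,"ty":9.0},{"claw":-1,"tx":-7.6,"ty":12.0},{"claw":-1,"tx":-9.5,"ty":15.2}]'
python3 -m handwheel '[{"claw":-1,"wz":-5},{"claw":-1,"wz":-10},{"claw":-1,"wz":-15},{"claw":-1,"wz":-20},{"claw":-1,"wz":-22}]'
python3 - <<'E'
from h import *
s=r.read_state(); print(np.round(s['tcp_pos'],1),np.round(s['tcp_rot'],3).tolist(),s['finger_gap'],np.round(s['joint_positions'],1),s['clock'])
print(np.round(optics.calibration('wrist')['hand_eye'],2))
snap('wrist','w1.png'); snap('scene','s2.png')
for n,z in [('off_mark',48),('selector_tip',65),('selector_axis',65),('start_top',60)]:
    for q in optics.spot_point(n,'wrist')[:1]: print(n,round(q['score'],2),np.round(q['location']),np.round(atz('wrist',q['location'],z),1))
E
```

```text
[183.2 623.7 253.4] [[0.282, 0.959, 0.0], [0.959, -0.282, 0.0], [0.0, -0.0, -1.0]] 0.9945387198078184 [-79.3  22.8   2.6  88.   -1.1  69.2  -2.9] 0.9
[[   1.     -0.     -0.     -0.88]
 [  -0.     -0.95   -0.33  -84.16]
 [  -0.      0.33   -0.95 -119.6 ]
 [   0.      0.      0.      1.  ]]invalid input at $[0]: expected keys claw, tx, ty, tz, wx, wy, wz
invalid input at $[0]: expected keys claw, tx, ty, tz, wx, wy, wz
invalid input at $[0]: expected keys claw, tx, ty, tz, wx, wy, wz
invalid input at $[0]: expected keys claw, tx, ty, tz, wx, wy, wz
```

View pics/w1.png

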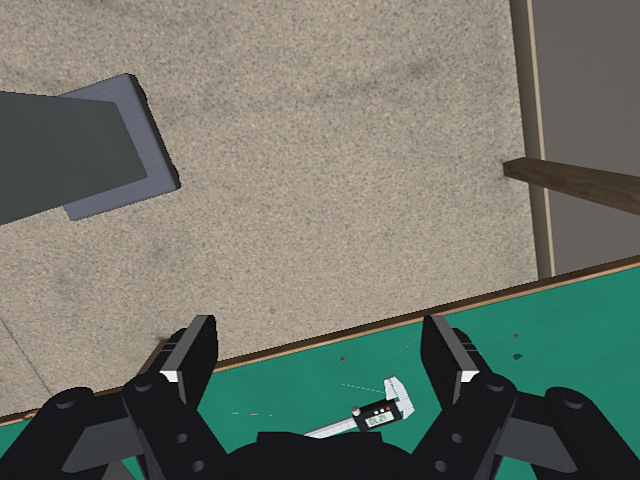

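View pics/s2.png

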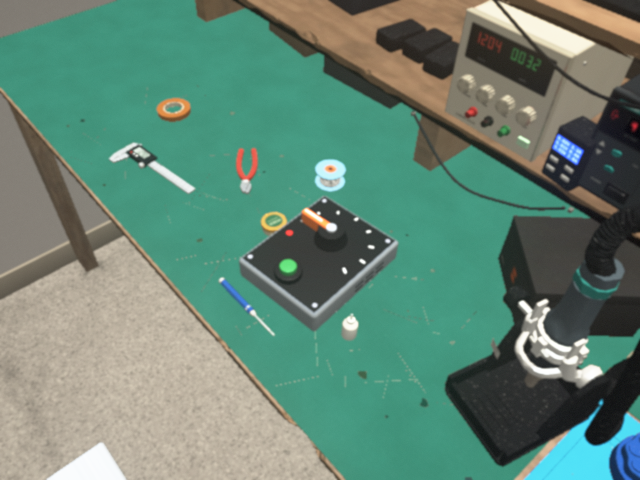

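The rows were refused because every key must be given, so nothing has moved. The wrist picture shows only floor and bench edge. In the scene picture the box is at about (320,262), with nothing tall on the path.

```bash
python3 -m handwheel '[{"claw":-1,"tx":-1.9,"ty":3.0,"tz":0,"wx":0,"wy":0,"wz":0},{"claw":-1,"tx":-3.8,"ty":6.0,"tz":0,"wx":0,"wy":0,"wz":0},{"claw":-1,"tx":-5.7,"ty":9.0,"tz":0,"wx":0,"wy":0,"wz":0},{"claw":-1,"tx":-7.6,"ty":12.0,"tz":0,"wx":0,"wy":0,"wz":0},{"claw":-1,"tx":-9.5,"ty":15.2,"tz":0,"wx":0,"wy":0,"wz":0}]' 20
python3 -m handwheel '[{"claw":-1,"tx":-1.9,"ty":3.0,"tz":0,"wx":0,"wy":0,"wz":0},{"claw":-1,"tx":-3.8,"ty":6.0,"tz":0,"wx":0,"wy":0,"wz":0},{"claw":-1,"tx":-5.7,"ty":9.0,"tz":0,"wx":0,"wy":0,"wz":0},{"claw":-1,"tx":-7.6,"ty":12.0,"tz":0,"wx":0,"wy":0,"wz":0},{"claw":-1,"tx":-9.5,"ty":15.2,"tz":0,"wx":0,"wy":0,"wz":0}]'
python3 -m handwheel '[{"claw":-1,"tx":-1.9,"ty":3.0,"tz":0,"wx":0,"wy":0,"wz":0},{"claw":-1,"tx":-3.8,"ty":6.0,"tz":0,"wx":0,"wy":0,"wz":0},{"claw":-1,"tx":-5.7,"ty":9.0,"tz":0,"wx":0,"wy":0,"wz":0},{"claw":-1,"tx":-7.6,"ty":12.0,"tz":0,"wx":0,"wy":0,"wz":0},{"claw":-1,"tx":-9.5,"ty":15.2,"tz":0,"wx":0,"wy":0,"wz":0}]'
python3 -m handwheel '[{"claw":-1,"tx":0,"ty":0,"tz":0,"wx":0,"wy":0,"wz":-5},{"claw":-1,"tx":0,"ty":0,"tz":0,"wx":0,"wy":0,"wz":-10},{"claw":-1,"tx":0,"ty":0,"tz":0,"wx":0,"wy":0,"wz":-15},{"claw":-1,"tx":0,"ty":0,"tz":0,"wx":0,"wy":0,"wz":-20},{"claw":-1,"tx":0,"ty":0,"tz":0,"wx":0,"wy":0,"wz":-22}]'
python3 - <<'E'
from h import *
s=r.read_state(); print(np.round(s['tcp_pos'],1),np.round(s['tcp_rot'],3).tolist(),s['finger_gap'],np.round(s['joint_positions'],1),s['clock'])
snap('wrist','w2.png')
for n,z in [('off_mark',48),('selector_tip',65),('selector_axis',65),('start_top',60)]:
    for q in optics.spot_point(n,'wrist')[:1]: print(n,round(q['score'],2),np.round(q['location']),np.round(atz('wrist',q['location'],z),1))
E
```

```text
clock: 1.62
tcp_pos: [302.8, 488.6, 253.5]
tcp_rot: [[0.281, 0.96, -0.0], [0.96, -0.281, 0.001], [0.001, -0.0, -1.0]]
force: [0.4, 0.9, -0.1]
finger_gap: 0.302
clock: 2.03
tcp_pos: [422.0, 354.5, 253.6]
tcp_rot: [[0.281, 0.96, 0.0], [0.96, -0.281, 0.001], [0.001, -0.0, -1.0]]
force: [0.7, 0.8, -0.5]
finger_gap: -0.0
clock: 2.45
tcp_pos: [541.1, 220.6, 253.6]
tcp_rot: [[0.281, 0.96, 0.0], [0.96, -0.281, 0.001], [0.001, -0.0, -1.0]]
force: [0.6, 0.9, -0.0]
finger_gap: -0.002
clock: 2.87
tcp_pos: [540.5, 221.6, 253.4]
tcp_rot: [[-0.101, 0.995, 0.0], [0.995, 0.101, 0.0], [0.0, 0.0, -1.0]]
force: [0.1, 0.7, -0.4]
finger_gap: -0.002
[540.5 221.6 253.4] [[-0.101, 0.995, 0.0], [0.995, 0.101, 0.0], [0.0, 0.0, -1.0]] -0.0024675242366927284 [-38.   16.5  14.3  97.7  -4.4  66.4  73.3] 2.8667
off_mark 0.72 [354. 211.] [532.  253.4  48. ]
selector_tip 0.94 [354. 250.] [564.6 255.2  65. ]
selector_axis 0.69 [289. 252.] [572.7 196.1  65. ]
start_top 0.96 [287. 144.] [477.8 187.9  60. ]
```

View pics/w2.png

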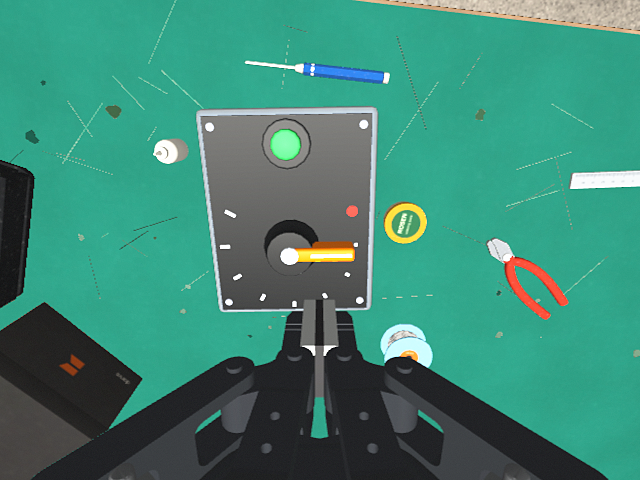

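Wrist view: hub (289,256), pointer running to (354,254), red dot (352,211), button (286,144). The shut fingertips are at (320,303), about 11 mm wide. The measured sizes agree with the given ones: 95 mm from axis to button, and a 60 mm tip radius. Box yaw is about 5° and the pointer is at speed 1.

Next I'll move sideways, descend part of the way, and check the tip height.

```bash
python3 -m handwheel '[{"claw":-1,"tx":1.1,"ty":0,"tz":2,"wx":0,"wy":0,"wz":0},{"claw":-1,"tx":2.2,"ty":0,"tz":5,"wx":0,"wy":0,"wz":0},{"claw":-1,"tx":2.2,"ty":0,"tz":8,"wx":0,"wy":0,"wz":0},{"claw":-1,"tx":2.2,"ty":0,"tz":11,"wx":0,"wy":0,"wz":0},{"claw":-1,"tx":2.2,"ty":0,"tz":13.5,"wx":0,"wy":0,"wz":0}]'
python3 - <<'E'
from h import *
c=optics.calibration('wrist'); K=np.array(c['mtx']); H=np.array(c['hand_eye']); print(K[0,0])
for row in (298,303):
  d=np.linalg.inv(K)@[320,row,1]; d=H[:3,:3]@np.array([d[0],-d[1],-d[2]]); o=H[:3,3]
  for y in (-11,11): print(row,y,np.round(o+d*(y-o[1])/d[1],1))
im=snap('wrist','w3.png'); snap('scene','s3.png')
for n,z in [('selector_tip',65),('selector_axis',65),('start_top',60)]:
    for q in optics.spot_point(n,'wrist')[:1]: print(n,round(q['score'],2),np.round(q['location']),np.round(atz('wrist',q['location'],z),1))
a=cv2.imread('pics/w3.png');b=cv2.imread('pics/s3.png')[130:370,180:500]
cv2.imwrite('pics/c3.png',np.hstack([cv2.resize(a,(400,300)),cv2.resize(b,(400,300))]))
E
```

```text
clock: 3.53
tcp_pos: [537.5, 243.8, 116.4]
tcp_rot: [[-0.098, 0.995, -0.001], [0.995, 0.098, -0.001], [-0.0, -0.001, -1.0]]
force: [-0.4, 0.9, -0.1]
finger_gap: -0.0
357.95697044629856
298 -11 [ -0.3 -11.   21.1]
298 11 [-0.1 11.  63.2]
303 -11 [ -0.3 -11.   16.6]
303 11 [-0.2 11.  57.3]
selector_tip 0.67 [332. 272.] [526.1 247.8  65. ]
selector_axis 0.73 [233. 336.] [573.3 197.8  65. ]
start_top 0.95 [211. 164.] [480.7 184.1  60. ]
```

View pics/c3.png

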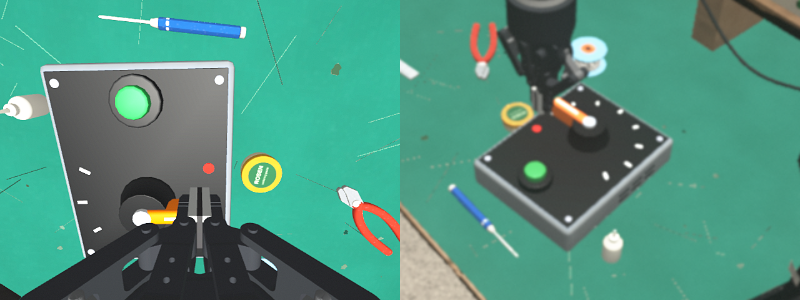

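The tip is 21 mm ahead of the TCP, which matches the description, and it sits just behind the bar. Next: down to mid-bar, close the gap, then go round the axis in 15° arcs at 3° per row.

```bash
python3 -m handwheel '[{"claw":-1,"tx":0,"ty":0,"tz":1.2,"wx":0,"wy":0,"wz":0},{"claw":-1,"tx":0,"ty":0,"tz":2.4,"wx":0,"wy":0,"wz":0},{"claw":-1,"tx":0,"ty":0,"tz":3.3,"wx":0,"wy":0,"wz":0},{"claw":-1,"tx":0,"ty":0.5,"tz":3.3,"wx":0,"wy":0,"wz":0},{"claw":-1,"tx":0,"ty":1.0,"tz":3.3,"wx":0,"wy":0,"wz":0}]'
python3 -m handwheel '[{"claw":-1,"tx":0,"ty":0.1,"tz":0,"wx":0,"wy":0,"wz":0},{"claw":-1,"tx":0,"ty":0.2,"tz":0,"wx":0,"wy":0,"wz":0},{"claw":-1,"tx":0,"ty":0.2,"tz":0,"wx":0,"wy":0,"wz":0}]'
python3 - <<'E'
from h import *
snap('scene','s4.png'); snap('top','t4.png')
a=cv2.imread('pics/t4.png')[140:320,220:400];b=cv2.imread('pics/s4.png')[160:340,220:420]
cv2.imwrite('pics/c4.png',np.hstack([cv2.resize(a,(400,400)),cv2.resize(b,(400,360)).copy() if 0 else cv2.resize(b,(400,400))]))
E
```

```text
clock: 4.2
tcp_pos: [547.9, 244.4, 84.5]
tcp_rot: [[-0.098, 0.995, -0.001], [0.995, 0.098, -0.001], [-0.001, -0.001, -1.0]]
force: [1.3, 0.1, -0.4]
finger_gap: -0.003
clock: 4.45
tcp_pos: [550.0, 244.7, 85.2]
tcp_rot: [[-0.098, 0.995, -0.001], [0.995, 0.098, -0.0], [-0.0, -0.001, -1.0]]
force: [-2.3, -0.0, -1.7]
finger_gap: 0.001
```

View pics/c4.png

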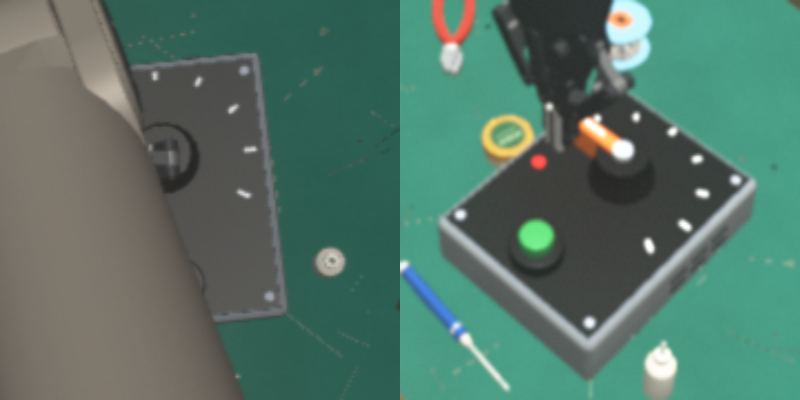

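The scene picture shows the finger just behind the orange bar, and about 2 N says they touch. The top view is blocked by the arm. Now two clicks' worth of arc.

```bash
python3 -m handwheel '[{"claw":-1,"tx":0.08,"ty":0.26,"tz":0,"wx":0,"wy":0,"wz":3},{"claw":-1,"tx":0.16,"ty":0.53,"tz":0,"wx":0,"wy":0,"wz":6},{"claw":-1,"tx":0.21,"ty":0.8,"tz":0,"wx":0,"wy":0,"wz":9},{"claw":-1,"tx":0.26,"ty":1.08,"tz":0,"wx":0,"wy":0,"wz":12},{"claw":-1,"tx":0.28,"ty":1.35,"tz":0,"wx":0,"wy":0,"wz":15}]'
python3 -m handwheel '[{"claw":-1,"tx":0.08,"ty":0.26,"tz":0,"wx":0,"wy":0,"wz":3},{"claw":-1,"tx":0.16,"ty":0.53,"tz":0,"wx":0,"wy":0,"wz":6},{"claw":-1,"tx":0.21,"ty":0.8,"tz":0,"wx":0,"wy":0,"wz":9},{"claw":-1,"tx":0.26,"ty":1.08,"tz":0,"wx":0,"wy":0,"wz":12},{"claw":-1,"tx":0.28,"ty":1.35,"tz":0,"wx":0,"wy":0,"wz":15}]'
python3 - <<'E'
from h import *
s=r.read_state(); C=np.array(s['tcp_pos'])[:2]; R=np.array(s['tcp_rot']); d=C-[573,197]
print('tool ang',np.degrees(np.arctan2(R[1,0],R[0,0])),'rad',d@R[:2,0],'off',-d@R[:2,1],np.round(s['joint_positions'],0))
snap('scene','s5.png')
for n,z in [('selector_tip',65),('selector_axis',65),('off_mark',48),('start_top',60)]:
    for q in optics.spot_point(n,'scene')[:1]: print(n,round(q['score'],2),np.round(q['location']),np.round(atz('scene',q['location'],z),1))
E
```

```text
clock: 4.97
tcp_pos: [563.5, 249.1, 85.6]
tcp_rot: [[0.165, 0.986, 0.0], [0.986, -0.165, 0.0], [0.001, 0.0, -1.0]]
force: [-0.9, -1.7, -0.0]
finger_gap: 0.001
clock: 5.38
tcp_pos: [577.1, 250.3, 85.9]
tcp_rot: [[0.415, 0.91, -0.0], [0.91, -0.415, 0.001], [0.001, -0.001, -1.0]]
force: [-3.0, 0.8, 2.6]
finger_gap: -0.001
tool ang 65.49470485542159 rad 50.16395488212518 off 18.407241430809442 [-41.  32.  19. 100. -13.  50.  49.]
selector_tip 0.82 [322. 204.] [603.8 251.9  65. ]
selector_axis 0.9 [328. 234.] [566.9 196.9  65. ]
start_top 0.64 [289. 264.] [484.5 190.8  60. ]
```

The pointer reads about 61–66°, so it is at speed 2 and tracking the finger well. Next arc: 30°.

```bash
python3 -m handwheel '[{"claw":-1,"tx":0.08,"ty":0.26,"tz":0,"wx":0,"wy":0,"wz":3},{"claw":-1,"tx":0.16,"ty":0.53,"tz":0,"wx":0,"wy":0,"wz":6},{"claw":-1,"tx":0.21,"ty":0.8,"tz":0,"wx":0,"wy":0,"wz":9},{"claw":-1,"tx":0.26,"ty":1.08,"tz":0,"wx":0,"wy":0,"wz":12},{"claw":-1,"tx":0.28,"ty":1.35,"tz":0,"wx":0,"wy":0,"wz":15}]'
python3 -m handwheel '[{"claw":-1,"tx":0.08,"ty":0.26,"tz":0,"wx":0,"wy":0,"wz":3},{"claw":-1,"tx":0.16,"ty":0.53,"tz":0,"wx":0,"wy":0,"wz":6},{"claw":-1,"tx":0.21,"ty":0.8,"tz":0,"wx":0,"wy":0,"wz":9},{"claw":-1,"tx":0.26,"ty":1.08,"tz":0,"wx":0,"wy":0,"wz":12},{"claw":-1,"tx":0.28,"ty":1.35,"tz":0,"wx":0,"wy":0,"wz":15}]'
cat > st.py <<'E'
from h import *
import sys
s=r.read_state(); C=np.array(s['tcp_pos'])[:2]; R=np.array(s['tcp_rot']); d=C-[573,197]
print('tool ang',np.degrees(np.arctan2(R[1,0],R[0,0])),'rad',d@R[:2,0],'off',-d@R[:2,1],np.round(s['joint_positions'],0))
for cam in sys.argv[2:]:
  im=snap(cam,sys.argv[1]+cam+'.png')
  for n,z in [('selector_tip',65),('selector_axis',65),('off_mark',48),('start_top',60)]:
    for q in optics.spot_point(n,cam)[:1]:
      p=atz(cam,q['location'],z); print(cam,n,round(q['score'],2),np.round(q['location']),np.round(p,1), 'ang',round(np.degrees(np.arctan2(p[1]-197,p[0]-573)),1) if n=='selector_tip' else '')
E
python3 st.py a scene
```

```text
clock: 6.05
tcp_pos: [591.0, 246.8, 85.7]
tcp_rot: [[0.635, 0.772, 0.001], [0.772, -0.635, 0.001], [0.001, 0.0, -1.0]]
force: [0.5, 0.6, 0.6]
finger_gap: -0.0
clock: 6.47
tcp_pos: [602.5, 240.8, 85.4]
tcp_rot: [[0.814, 0.581, -0.001], [0.581, -0.814, 0.001], [0.0, -0.002, -1.0]]
force: [-3.2, 2.7, 1.3]
finger_gap: -0.004
tool ang 35.537682712861674 rad 49.47247663774547 off 18.480596860450053 [-44.  35.  26.  98. -19.  52.  25.]
scene selector_tip 0.79 [340. 207.] [619.8 228.4  65. ] ang 33.8
scene selector_axis 0.64 [330. 231.] [573.4 199.2  65. ] ang 
scene off_mark 0.55 [292. 232.] [535.9 247.4  48. ] ang 
scene start_top 0.67 [286. 264.] [481.6 194.2  60. ] ang
```

```bash
python3 -m handwheel '[{"claw":-1,"tx":0.08,"ty":0.26,"tz":0,"wx":0,"wy":0,"wz":3},{"claw":-1,"tx":0.16,"ty":0.53,"tz":0,"wx":0,"wy":0,"wz":6},{"claw":-1,"tx":0.21,"ty":0.8,"tz":0,"wx":0,"wy":0,"wz":9},{"claw":-1,"tx":0.26,"ty":1.08,"tz":0,"wx":0,"wy":0,"wz":12},{"claw":-1,"tx":0.28,"ty":1.35,"tz":0,"wx":0,"wy":0,"wz":15}]'
python3 -m handwheel '[{"claw":-1,"tx":0.08,"ty":0.26,"tz":0,"wx":0,"wy":0,"wz":3},{"claw":-1,"tx":0.16,"ty":0.53,"tz":0,"wx":0,"wy":0,"wz":6},{"claw":-1,"tx":0.21,"ty":0.8,"tz":0,"wx":0,"wy":0,"wz":9},{"claw":-1,"tx":0.26,"ty":1.08,"tz":0,"wx":0,"wy":0,"wz":12},{"claw":-1,"tx":0.28,"ty":1.35,"tz":0,"wx":0,"wy":0,"wz":15}]'
python3 st.py b scene top
python3 -c "
import cv2,numpy as np
a=cv2.imread('pics/btop.png')[140:320,220:400];b=cv2.imread('pics/bscene.png')[160:340,220:420]
cv2.imwrite('pics/c5.png',np.hstack([cv2.resize(a,(400,400)),cv2.resize(b,(400,360+40))]))"
```

```text
clock: 7.13
tcp_pos: [613.2, 230.6, 85.4]
tcp_rot: [[0.936, 0.351, 0.001], [0.351, -0.936, 0.0], [0.001, 0.0, -1.0]]
force: [-0.7, 0.9, 0.8]
finger_gap: -0.004
clock: 7.55
tcp_pos: [620.4, 220.0, 85.4]
tcp_rot: [[0.995, 0.097, 0.0], [0.097, -0.995, 0.002], [0.0, -0.002, -1.0]]
force: [-1.9, 2.8, 0.9]
finger_gap: 0.002
tool ang 5.5536067404851215 rad 49.382475786196636 off 18.289454622081184 [-47.  37.  34.  96. -25.  54.   2.]
scene selector_tip 0.79 [354. 211.] [631.3 207.5  65. ] ang 10.2
scene selector_axis 0.62 [333. 232.] [574.8 195.   65. ] ang 
scene off_mark 0.61 [290. 232.] [535.  249.8  48. ] ang 
scene start_top 0.46 [288. 267.] [480.3 188.6  60. ] ang 
top selector_tip 0.39 [298. 229.] [540.5 190.3  65. ] ang -168.4
top selector_axis 0.69 [292. 211.] [570.4 199.9  65. ] ang 
top start_top 0.55 [300. 270.] [474.9 185.5  60. ] ang
```

View pics/c5.png

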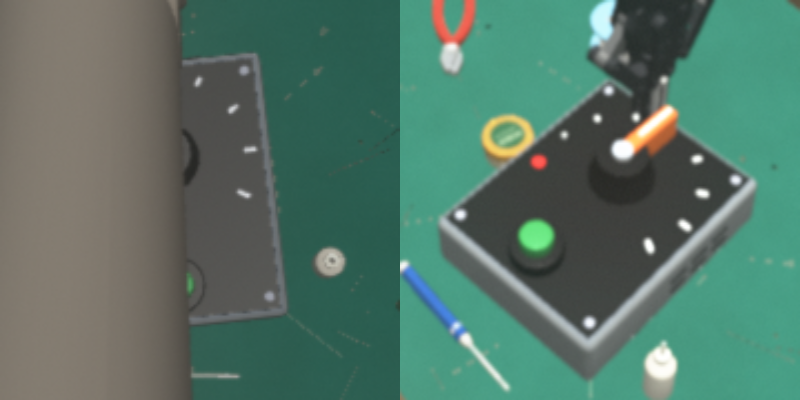

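The scene crop shows the pointer over the fourth tick, the four ticks 5–8 free beyond it, and the box unmoved. Now 15°, then a small extra to tip it over the half-way point.

```bash
python3 -m handwheel '[{"claw":-1,"tx":0.08,"ty":0.26,"tz":0,"wx":0,"wy":0,"wz":3},{"claw":-1,"tx":0.16,"ty":0.53,"tz":0,"wx":0,"wy":0,"wz":6},{"claw":-1,"tx":0.21,"ty":0.8,"tz":0,"wx":0,"wy":0,"wz":9},{"claw":-1,"tx":0.26,"ty":1.08,"tz":0,"wx":0,"wy":0,"wz":12},{"claw":-1,"tx":0.28,"ty":1.35,"tz":0,"wx":0,"wy":0,"wz":15}]'
python3 -m handwheel '[{"claw":-1,"tx":0.03,"ty":0.13,"tz":0,"wx":0,"wy":0,"wz":1.5},{"claw":-1,"tx":0.08,"ty":0.26,"tz":0,"wx":0,"wy":0,"wz":3},{"claw":-1,"tx":0.12,"ty":0.4,"tz":0,"wx":0,"wy":0,"wz":4.5},{"claw":-1,"tx":0.16,"ty":0.53,"tz":0,"wx":0,"wy":0,"wz":6},{"claw":-1,"tx":0.16,"ty":0.53,"tz":0,"wx":0,"wy":0,"wz":6}]'
python3 st.py c scene
```

```text
clock: 8.47
tcp_pos: [624.5, 205.4, 85.3]
tcp_rot: [[0.986, -0.165, 0.0], [-0.165, -0.986, -0.0], [0.0, 0.0, -1.0]]
force: [0.3, 0.3, -0.2]
finger_gap: 0.0
clock: 8.88
tcp_pos: [625.2, 199.8, 85.3]
tcp_rot: [[0.964, -0.267, 0.0], [-0.267, -0.964, -0.001], [0.0, 0.001, -1.0]]
force: [0.6, -0.3, -0.3]
finger_gap: -0.002
tool ang -15.458154913686139 rad 49.56798073388905 off 16.591479557575525 [-48.  39.  39.  97. -29.  55. -14.]
scene selector_tip 0.86 [367. 221.] [631.  177.8  65. ] ang -18.4
scene selector_axis 0.66 [331. 231.] [574.1 198.6  65. ] ang 
scene off_mark 0.81 [289. 233.] [532.8 249.4  48. ] ang 
scene start_top 0.49 [286. 266.] [479.3 191.6  60. ] ang
```

The force has dropped to zero and the tip is ahead of the finger, so it snapped. I'm backing off, lifting, and looking.

```bash
python3 -m handwheel '[{"claw":-1,"tx":0,"ty":-0.8,"tz":0,"wx":0,"wy":0,"wz":0},{"claw":-1,"tx":0,"ty":-1.5,"tz":0,"wx":0,"wy":0,"wz":0},{"claw":-1,"tx":0,"ty":-1.5,"tz":-3,"wx":0,"wy":0,"wz":0},{"claw":-1,"tx":0,"ty":-1.5,"tz":-6,"wx":0,"wy":0,"wz":0},{"claw":-1,"tx":0,"ty":-1.5,"tz":-9,"wx":0,"wy":0,"wz":0}]'
python3 -m handwheel '[{"claw":-1,"tx":-3,"ty":0,"tz":0,"wx":0,"wy":0,"wz":0},{"claw":-1,"tx":-6,"ty":0,"tz":0,"wx":0,"wy":0,"wz":0},{"claw":-1,"tx":-9,"ty":0,"tz":0,"wx":0,"wy":0,"wz":0},{"claw":-1,"tx":-11,"ty":0,"tz":0,"wx":0,"wy":0,"wz":0},{"claw":-1,"tx":-11,"ty":0,"tz":0,"wx":0,"wy":0,"wz":0}]'
python3 st.py d wrist scene
python3 -c "
import cv2,numpy as np
a=cv2.imread('pics/dwrist.png');b=cv2.imread('pics/dscene.png')[160:340,220:420]
cv2.imwrite('pics/c6.png',np.hstack([cv2.resize(a,(450,400)),cv2.resize(b,(350,400))]))"
```

```text
clock: 9.55
tcp_pos: [628.8, 216.2, 175.9]
tcp_rot: [[0.965, -0.264, -0.001], [-0.264, -0.965, -0.0], [-0.001, 0.001, -1.0]]
force: [0.0, 0.3, 0.1]
finger_gap: -0.001
clock: 9.97
tcp_pos: [518.7, 247.5, 174.8]
tcp_rot: [[0.966, -0.26, -0.005], [-0.26, -0.966, 0.002], [-0.005, -0.001, -1.0]]
force: [0.0, -0.2, -0.0]
finger_gap: 0.003
tool ang -15.052273500883004 rad -65.56711574661645 off 34.65940903149066 [-64.  25.  45. 104. -21.  59. -26.]
wrist selector_tip 0.72 [488. 307.] [629.4 171.3  65. ] ang -24.5
wrist selector_axis 0.79 [409. 296.] [576.5 193.6  65. ] ang 
wrist off_mark 0.63 [335. 234.] [536.9 247.1  48. ] ang 
wrist start_top 0.51 [289. 339.] [482.3 178.   60. ] ang 
scene selector_tip 0.72 [365. 221.] [629.5 179.   65. ] ang -17.7
scene selector_axis 0.56 [331. 235.] [568.8 192.3  65. ] ang 
scene off_mark 0.8 [288. 231.] [533.6 252.9  48. ] ang 
scene start_top 0.74 [286. 263.] [482.5 196.   60. ] ang
```

View pics/c6.png

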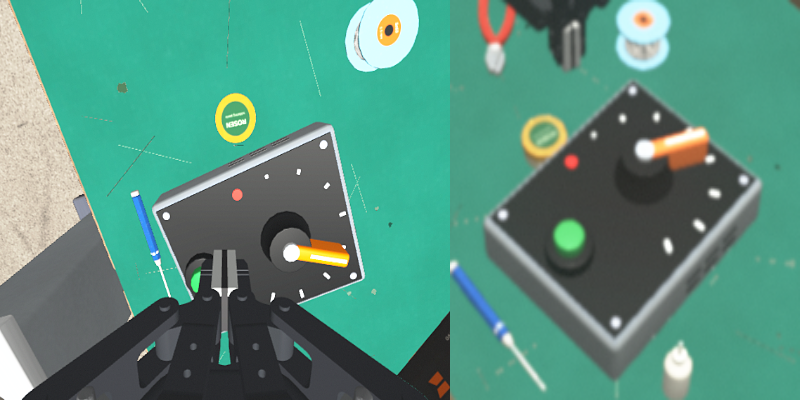

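Counting from the red dot in the wrist view, ticks 1–4 stand free at (266,177), (298,171), (326,185) and (342,213), and the pointer covers the fifth. The selector is at speed 5. Next I'll move over the button, at (478.5,187.5), and come down close to it.

```bash
python3 -m handwheel '[{"claw":-1,"tx":-0.8,"ty":2.3,"tz":0,"wx":0,"wy":0,"wz":0},{"claw":-1,"tx":-1.6,"ty":4.6,"tz":0,"wx":0,"wy":0,"wz":0},{"claw":-1,"tx":-2.3,"ty":6.8,"tz":0,"wx":0,"wy":0,"wz":0},{"claw":-1,"tx":-2.3,"ty":6.8,"tz":2.5,"wx":0,"wy":0,"wz":0},{"claw":-1,"tx":-2.3,"ty":6.8,"tz":5,"wx":0,"wy":0,"wz":0}]'
python3 -m handwheel '[{"claw":-1,"tx":0,"ty":0,"tz":1,"wx":0,"wy":0,"wz":0},{"claw":-1,"tx":0,"ty":0,"tz":1.8,"wx":0,"wy":0,"wz":0},{"claw":-1,"tx":0,"ty":0,"tz":1.8,"wx":0,"wy":0,"wz":0}]'
python3 st.py e wrist scene
python3 -c "
import cv2,numpy as np
a=cv2.imread('pics/ewrist.png');b=cv2.imread('pics/escene.png')[220:310,240:340]
cv2.imwrite('pics/c7.png',np.hstack([cv2.resize(a,(400,400)),cv2.resize(b,(400,400))]))"
```

```text
clock: 10.88
tcp_pos: [483.8, 183.7, 126.3]
tcp_rot: [[0.964, -0.267, 0.003], [-0.267, -0.964, 0.003], [0.002, -0.004, -1.0]]
force: [-0.2, 0.9, -0.7]
finger_gap: 0.001
clock: 11.13
tcp_pos: [482.4, 184.3, 106.2]
tcp_rot: [[0.964, -0.265, -0.002], [-0.265, -0.964, -0.002], [-0.001, 0.002, -1.0]]
force: [-0.4, 0.4, -0.1]
finger_gap: -0.001
tool ang -15.375421229397862 rad -84.00140447796146 off -36.310784452451465 [-61.  25.  44. 115. -23.  48. -20.]
wrist selector_tip 0.97 [615. 241.] [628.  174.9  65. ] ang -21.9
wrist selector_axis 0.81 [495. 227.] [573.7 197.3  65. ] ang 
wrist off_mark 0.63 [383. 136.] [534.  250.1  48. ] ang 
wrist start_top 0.64 [413. 210.] [538.5 214.3  60. ] ang 
scene selector_tip 0.86 [366. 222.] [629.1 177.4  65. ] ang -19.3
scene selector_axis 0.91 [327. 233.] [566.2 198.8  65. ] ang 
scene start_top 0.58 [247. 310.] [388.9 163.8  60. ] ang
```

View pics/c7.png

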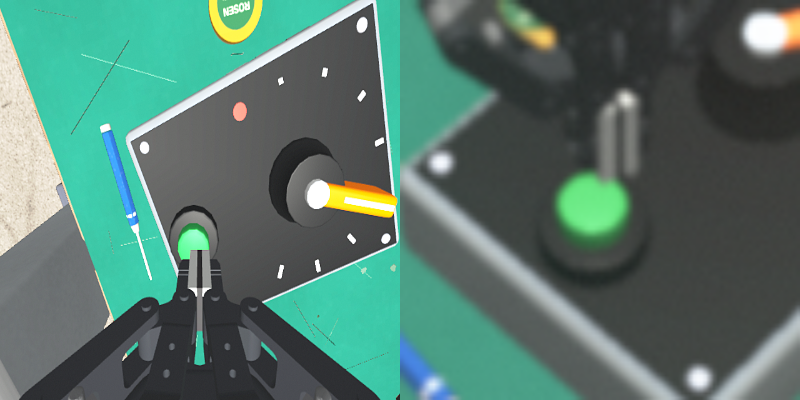

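The fingertip is about 4–5 mm off the button centre toward tool +x: in the wrist view the button is at (194,240) and the fingers at (200,255). I'll correct by −0.46/−0.21 cm and come down in small steps.

```bash
python3 -m handwheel '[{"claw":-1,"tx":-0.46,"ty":-0.21,"tz":0,"wx":0,"wy":0,"wz":0},{"claw":-1,"tx":-0.46,"ty":-0.21,"tz":0.5,"wx":0,"wy":0,"wz":0},{"claw":-1,"tx":-0.46,"ty":-0.21,"tz":1,"wx":0,"wy":0,"wz":0},{"claw":-1,"tx":-0.46,"ty":-0.21,"tz":1.2,"wx":0,"wy":0,"wz":0},{"claw":-1,"tx":-0.46,"ty":-0.21,"tz":1.2,"wx":0,"wy":0,"wz":0}]'
python3 -m handwheel '[{"claw":-1,"tx":0,"ty":0,"tz":0.15,"wx":0,"wy":0,"wz":0},{"claw":-1,"tx":0,"ty":0,"tz":0.3,"wx":0,"wy":0,"wz":0},{"claw":-1,"tx":0,"ty":0,"tz":0.3,"wx":0,"wy":0,"wz":0}]'
python3 -m handwheel '[{"claw":-1,"tx":0,"ty":0,"tz":0.15,"wx":0,"wy":0,"wz":0},{"claw":-1,"tx":0,"ty":0,"tz":0.3,"wx":0,"wy":0,"wz":0},{"claw":-1,"tx":0,"ty":0,"tz":0.3,"wx":0,"wy":0,"wz":0}]'
```

```text
clock: 12.05
tcp_pos: [478.4, 187.6, 94.5]
tcp_rot: [[0.964, -0.265, -0.001], [-0.265, -0.964, -0.001], [-0.001, 0.001, -1.0]]
force: [0.1, 1.0, -0.2]
finger_gap: -0.0
clock: 12.3
tcp_pos: [478.9, 187.7, 92.1]
tcp_rot: [[0.964, -0.265, -0.0], [-0.265, -0.964, -0.0], [-0.0, 0.0, -1.0]]
force: [-0.2, -0.6, -0.7]
finger_gap: -0.001
clock: 12.55
tcp_pos: [479.2, 187.8, 89.4]
tcp_rot: [[0.964, -0.265, 0.0], [-0.265, -0.964, 0.0], [0.0, -0.0, -1.0]]
force: [-0.3, 0.1, 1.6]
finger_gap: -0.002
```

```bash
python3 -m handwheel '[{"claw":-1,"tx":0,"ty":0,"tz":0.1,"wx":0,"wy":0,"wz":0},{"claw":-1,"tx":0,"ty":0,"tz":0.2,"wx":0,"wy":0,"wz":0},{"claw":-1,"tx":0,"ty":0,"tz":0.2,"wx":0,"wy":0,"wz":0}]'
python3 -m handwheel '[{"claw":-1,"tx":0,"ty":0,"tz":0.1,"wx":0,"wy":0,"wz":0},{"claw":-1,"tx":0,"ty":0,"tz":0.2,"wx":0,"wy":0,"wz":0},{"claw":-1,"tx":0,"ty":0,"tz":0.2,"wx":0,"wy":0,"wz":0}]'
```

```text
clock: 12.8
tcp_pos: [479.2, 187.8, 87.4]
tcp_rot: [[0.964, -0.265, 0.001], [-0.265, -0.964, 0.0], [0.0, -0.0, -1.0]]
force: [-0.5, -0.0, 2.9]
finger_gap: -0.002
clock: 13.05
tcp_pos: [479.3, 187.8, 86.0]
tcp_rot: [[0.964, -0.265, -0.0], [-0.265, -0.964, 0.001], [-0.0, -0.001, -1.0]]
force: [-0.9, -0.9, 9.5]
finger_gap: -0.002
```

9.5 N after about 4–5 mm of travel: that looks like the stop. One more millimetre to confirm, then release.

```bash
python3 -m handwheel '[{"claw":-1,"tx":0,"ty":0,"tz":0.08,"wx":0,"wy":0,"wz":0},{"claw":-1,"tx":0,"ty":0,"tz":0.08,"wx":0,"wy":0,"wz":0}]'
python3 -m handwheel '[{"claw":-1,"tx":0,"ty":0,"tz":-0.3,"wx":0,"wy":0,"wz":0},{"claw":-1,"tx":0,"ty":0,"tz":-1,"wx":0,"wy":0,"wz":0},{"claw":-1,"tx":0,"ty":0,"tz":-3,"wx":0,"wy":0,"wz":0},{"claw":-1,"tx":0,"ty":0,"tz":-6,"wx":0,"wy":0,"wz":0},{"claw":-1,"tx":0,"ty":0,"tz":-9,"wx":0,"wy":0,"wz":0}]'
python3 -m handwheel '[{"claw":-1,"tx":-1,"ty":-3,"tz":-1,"wx":0,"wy":0,"wz":0},{"claw":-1,"tx":-2,"ty":-6,"tz":-2,"wx":0,"wy":0,"wz":0},{"claw":-1,"tx":-2,"ty":-9,"tz":-3,"wx":0,"wy":0,"wz":0},{"claw":-1,"tx":-2,"ty":-11,"tz":-3,"wx":0,"wy":0,"wz":0},{"claw":-1,"tx":-2,"ty":-11,"tz":-3,"wx":0,"wy":0,"wz":0}]'
python3 st.py f scene wrist
python3 -c "
import cv2,numpy as np
a=cv2.imread('pics/fwrist.png');b=cv2.imread('pics/fscene.png')[160:340,220:420]
cv2.imwrite('pics/c8.png',np.hstack([cv2.resize(a,(400,400)),cv2.resize(b,(400,400))]))"
```

```text
clock: 13.22
tcp_pos: [479.3, 187.8, 85.9]
tcp_rot: [[0.964, -0.265, -0.001], [-0.265, -0.964, 0.001], [-0.001, -0.001, -1.0]]
force: [-4.2, -1.3, 14.8]
finger_gap: -0.004
clock: 13.63
tcp_pos: [477.9, 187.3, 174.7]
tcp_rot: [[0.964, -0.265, -0.002], [-0.265, -0.964, -0.002], [-0.002, 0.002, -1.0]]
force: [0.8, 0.5, 1.1]
finger_gap: 0.0
clock: 14.05
tcp_pos: [488.6, 305.4, 204.8]
tcp_rot: [[0.966, -0.258, 0.002], [-0.258, -0.966, 0.003], [0.001, -0.003, -1.0]]
force: [-0.5, 1.0, 0.0]
finger_gap: -0.002
tool ang -14.935809784287342 rad -109.48040846778085 off 83.02383390653365 [-71.  23.  46. 103. -19.  62. -34.]
scene selector_tip 0.78 [367. 219.] [635.4 181.2  65. ] ang -14.2
scene selector_axis 0.58 [330. 234.] [568.7 194.3  65. ] ang 
scene off_mark 0.75 [289. 231.] [534.2 252.8  48. ] ang 
scene start_top 0.69 [288. 264.] [483.5 192.9  60. ] ang 
wrist selector_tip 0.96 [517. 330.] [625.8 174.9  65. ] ang -22.7
wrist selector_axis 0.88 [449. 321.] [573. 199.  65.] ang 
wrist off_mark 0.73 [384. 266.] [532.6 253.7  48. ] ang
```

View pics/c8.png

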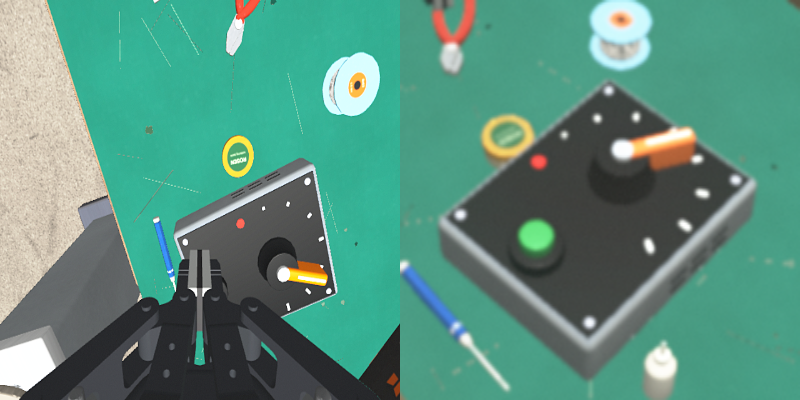

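The button has sprung back, the pointer still covers the fifth tick, the box and the small things are where they were, and the robot is clear.

```bash
python3 -c "
from rig import r
print(r.sign_off())"
```

```text
the job is handed in; nothing more can be done
None
```

I set the selector to speed 5, then pressed the start button fully down and let it come back up. The job was handed in just after 14 s on the robot's clock.

- **Selector:** it stood at speed 1, and I pushed it four clicks clockwise with the shut fingertips, with contact forces of about 4 N at most. In the last pictures ticks 1 to 4 stand free and the pointer covers the fifth. The wrist camera puts it at about -23°, against an expected -24°. The scene camera network read -14° to -19°, but its picture also shows the pointer on the fifth tick.
- **Button:** the force rose with the spring to about 3 N, then to 9.5 N and 14.8 N with almost no further travel, so I took it to be at the stop. The last scene picture shows the cap back up.
- **Surroundings:** the box looks unmoved to within the measuring error. The flux pot, white dropper and blue screwdriver were where they had been, and the robot was touching nothing.

The first move command was refused for missing keys and moved nothing.

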